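Open the shuttle tube of unknown thread

TASK

Pick up the shuttlecock that stands on its own on the shelf (not the one in the cup) and stand it, cork up, inside the painted ring. Then take the twist cap off the yellow shuttle tube: its thread may be left- or right-handed, so try loosening it gently one way and, if it stops, the other. Finish while still gripping the cap, held lifted off about 8 cm straight above the tube's mouth, and leave everything else where it stands.

Things in the scene. Friction and masses are not known exactly. Their poses are not given: they have to be found in the camera images.
- shuttle: the shuttlecock to move, standing cork up: white cone skirt 66 mm wide at the bottom narrowing to 25 mm at 60 mm height, then a cork 26 mm in diameter from 58 to 80 mm height with a rounded top at 86 mm; 12 g. Origin at the centre of its underside, z up through the cork. Grip it by the cork, from above.
- ring_mark: white ring painted flat on the grey shelf, 100 mm inside and 112 mm outside diameter; origin at its centre, on the shelf surface. Shuttlecock and ring are to the left and right of the tube, either way round.
- tube: yellow shuttle tube fixed upright in a steel clamp, cannot move or turn. Origin at the centre of its underside on the shelf; 66 mm diameter up to a shoulder at 130 mm height, then a neck under the cap whose open mouth is at 150 mm height. The clamp foot is 90 mm wide and 8 mm high; a clamp post rises to 70 mm at its +x side.
- cap: white ribbed round twist cap on the tube: 60 mm outer diameter, 34 mm high, 30 g, hollow below (29 mm deep). Origin at the centre of its lower rim, z up along the axis. Closed, the rim rests on the tube's shoulder, its top is at 164 mm height and its x axis within 0.1 rad of the tube's. Can be gripped across its sides at any yaw.
- cap_top (a point): centre of the cap's flat top. Its quick thread has a hidden hand, drawn afresh each time: the wrong way it meets a hard stop within 0.3 rad; the right way it runs freely, without rising, is released after 0.6 to 0.85 rad and can then be lifted straight up; it stays released up to a stop at about 1.9 rad. Until released it rises under 2 mm when pulled.
- cup: white ceramic cup (80 mm wide, 75 mm high) with the second shuttlecock sticking in it cork down, 94 mm high in all; origin at the centre of its underside. Bystander.
- grommet_box: flat clear plastic grommet box with grey clip-on lid, 114 x 79 x 38 mm; origin at the centre of its underside. Bystander.
- grip_roll: roll of black grip tape, 52 mm across, 28 mm high, lying flat; origin at the centre of its underside. Bystander.
- padlock: brass padlock lying flat, about 60 x 44 x 18 mm; origin at the underside of the brass body. Bystander.
- screwdriver: screwdriver lying on the shelf, about 0.2 m long; origin near its middle. Bystander.
- water_bottle: steel water bottle, 68 mm across, 190 mm high, standing; origin at the centre of its underside. Bystander.
Things that resemble listed ones, but are neither listed nor needed, are in the scene too. Leave any turquoise look-alike of the shuttle alone.

How it is judged:
On the way, in this order (a step that is already met when the one before it is completed fails the run):
1. the shuttlecock stands cork up inside the painted ring, let go (horizontal distance between shuttle and ring_mark below 0.025 m and height (world z) of shuttle below 0.008 m and angle between shuttle's own z axis and vertical below 0.15 rad and linear speed of shuttle below 0.03 m/s and contact force between the fingers and shuttle below 0.05 N), for 0.2 s.
2. the cap is turned loose while still down on the tube (angle between the x axis of cap and the x axis of tube, either way round above 0.6 rad and z of cap in the frame of tube below 0.142 m and horizontal distance between cap and tube below 0.008 m), for 0.04 s.
At the end, for the whole second after the job is handed in: The cap is held by the fingers, still, its rim more than 40 mm above the tube's mouth (190 mm above the tube's foot), within 60 mm of the tube's axis and tilted less than 0.4 rad; the shuttlecock stands upright, let go, within 25 mm of the ring's centre (all of step 1 and z of cap in the frame of tube above 0.19 m and horizontal distance between cap and tube below 0.06 m and angle between cap's own z axis and vertical below 0.4 rad and linear speed of cap below 0.03 m/s and contact force between the fingers and cap above 3 N and contact force between cap and tube below 0.05 N); the arm keeps its last pose, push and grip.
It fails at once if a bystander is moved more than 25 mm (distance of any of cup, grommet_box, grip_roll, padlock, screwdriver, water_bottle from where it was at the start of the episode above 0.025 m).
It also fails if it takes over 61 s, if anything falls off the work surface, if the arm or the gripper's body presses on something with over 40 N, if the wrist force passes 120 N, or if a joint passes its speed limit or range.

ROBOT

A 6-joint arm with a two-finger parallel gripper is mounted at the origin on the work surface. World frame = base frame: x ahead of the robot, y to its left, z up, the work surface at z = 0. Lengths are in m, angles in rad, forces in N, time in s.
With the tool pointing down it reaches from about 0.2 to 0.875 m from the base axis. Payload 3.4 kg.
Tool frame: the origin (TCP) lies at the very end of the fingers, on their centre line; the grasp point (between the pads) lies 19 mm behind it; z points along the fingers, y is the line along which they close (so a half turn about z gives the same grasp; the last joint's range is limited). The gripper opens to 94 mm and grips with 3 to 60 N. Pads are 16 mm wide; open, the fingers measure 119 mm over their backs; the gripper's body (75 mm by 177 mm) begins 78 mm behind the grasp point.
Start: joints at [-1.457, 0.276, 1.505, -0, 1.361, -0.121], TCP at [0.134, -0.559, 0.205] pointing down, gripper open.
Joint ranges: [-2.89, 2.89], [-0.75, 2.08], [0.22, 2.7], [-1.18, 4.32], [0.11, 2.71], [-2.7, 2.7]. Speed limits (rad/s): [2.57, 2.57, 3.14, 3.14, 3.14, 3.14].

INTERFACE

Orientations are given as a unit quaternion [x, y, z, w].
In Python, from bench import * gives the robot as it stands. Calls block until the motion is done:
- reach(position, orientation): joint-space move of the TCP to a pose.
- movel(position, v=0.15, attitude=None, force_limit=None): straight line of the TCP; attitude=None keeps the orientation; v is the mean speed in m/s. With force_limit (N) it stops when the force on the tool has changed by that much, and returns True; else False.
- goto_joints(angles): joint-space move.
- command_gripper(opening, newtons=None): opening from 0.0 (shut) to 1.0 (fully open); newtons is the grip in N (None keeps the last); returns when the fingers have stopped.
- dwell(seconds).
- solve_ik(position, orientation): joint angles nearest the present ones, or None.
- capture(name): name is "scene" or "top" or "wrist"; returns a dict with "image" (420x560x3 uint8, blue, green, red), "camera_matrix" (3x3 intrinsics, pixels), "extrinsics" (4x4, takes a point from camera to world coordinates). Camera axes: x right, y up, looking along -z (the intrinsics and any distortion apply to the point x, -y, -z); pixel columns grow to the right and rows downward; lengths in m; the calibration is good to about 2 mm. A picture is of the moment at which its call begins. There is no depth.
A pose or a line that the arm cannot do raises MotionError and nothing moves.
- sign_off(): hands the job in; it is judged then, once.
Readings, each from a call of its own:
- current_clock(): time.
- current_qpos(): joint angles.
- current_joint_vel(): joint speeds.
- current_effort(): joint torques, N m.
- current_eef_pos(): TCP position.
- current_tool_rot(): TCP orientation.
- current_ft_force(): force on the tool from outside, world axes, zero at the start.
- current_torque(): the same for the moment, N m.
- current_grip_width(): opening from 0.0 (shut) to 1.0 (fully open).
- current_grasp_force(): force on a finger pad.
Only numpy, scipy, OpenCV 4.12 (cv2) and the standard library are available. Lean on these libraries where they do the work, as an engineer would, in place of code of your own. Each camera call takes 0.05 s, during which the arm holds its last target. There are 200 camera calls.

## Working session

There is one attempt and no reset: what is moved stays moved. The work goes in short steps, each a Python script; the robot and the scene stay as the last script left them, time stands still between calls to the robot, and variables do not carry over. Pictures are saved under pics/ and viewed, at most 10 in all, crops included, and the job is handed in when it is done.

```bash
mkdir -p pics; ls; python3 - <<'E'
from bench import *
import cv2,numpy as np
for n in ("scene","top"):
    c=capture(n); cv2.imwrite(f"pics/{n}0.png",c["image"]); np.savez(f"pics/{n}0.npz",**{k:c[k] for k in c})
    print(n,list(c),np.round(c["camera_matrix"],1).tolist(),np.round(c["extrinsics"],3).tolist())
print(current_tool_rot(),current_clock())
E
```

```text
pics
scene ['image', 'camera_matrix', 'extrinsics'] [[386.9, 0.0, 277.0], [0.0, 386.9, 209.8], [0.0, 0.0, 1.0]] [[-0.377, -0.797, 0.472, 1.098], [0.926, -0.324, 0.193, 0.27], [-0.001, 0.51, 0.86, 1.017], [0.0, 0.0, 0.0, 1.0]]
top ['image', 'camera_matrix', 'extrinsics'] [[382.2, 0.0, 278.2], [0.0, 382.2, 208.0], [0.0, 0.0, 1.0]] [[-0.007, 0.992, -0.125, 0.501], [-0.999, -0.012, -0.034, 0.036], [-0.035, 0.125, 0.992, 0.923], [0.0, 0.0, 0.0, 1.0]]
[ 9.93117505e-01  1.17119368e-01 -6.57856877e-06 -8.22135721e-04] 0.1
```

View pics/scene0.png

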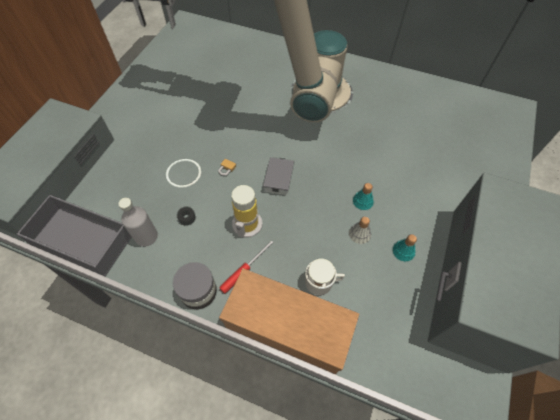

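View pics/top0.png

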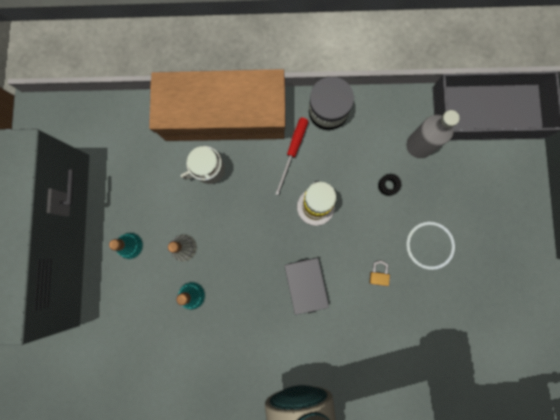

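The scene view shows the white shuttle with its cork at (365,221), the ring at (184,173), the cap at (244,195), and turquoise look-alikes at (366,195) and (406,247). In the top view the cork is at (174,247), the ring at (430,245) and the cap at (320,196). Next I'll triangulate these.

```bash
cat > h.py <<'E'
import cv2,numpy as np
from scipy.spatial.transform import Rotation as R
def ray(c,p):
    E=c["extrinsics"];x,y,w=np.linalg.solve(c["camera_matrix"],[p[0],p[1],1])
    return E[:3,3],E[:3,:3]@np.array([x,-y,-1.])
def plane(c,p,z):
    o,d=ray(c,p);return o+d*(z-o[2])/d[2]
def tri(obs):
    A=np.zeros((3,3));b=np.zeros(3);L=[]
    for c,p in obs:
        o,d=ray(c,p);d/=np.linalg.norm(d);P=np.eye(3)-np.outer(d,d);A+=P;b+=P@o;L.append((P,o))
    x=np.linalg.solve(A,b);return x,[float(np.linalg.norm(P@(x-o))) for P,o in L]
def project(c,X):
    E=c["extrinsics"];q=E[:3,:3].T@(np.array(X)-E[:3,3]);q=c["camera_matrix"]@np.array([q[0],-q[1],-q[2]]);return q[:2]/q[2]
def mask(img,kind):
    h=cv2.cvtColor(img,cv2.COLOR_BGR2HSV)
    if kind=="cork":return cv2.inRange(h,(5,90,80),(16,255,255))
    if kind=="white":return cv2.inRange(h,(0,0,165),(179,70,255))
def blob(c,kind,near,amin=20,amax=1e9):
    cs,_=cv2.findContours(mask(c["image"],kind),cv2.RETR_EXTERNAL,cv2.CHAIN_APPROX_NONE)
    cs=[k for k in cs if amin<=cv2.contourArea(cv2.convexHull(k))<=amax]
    return min(cs,key=lambda k:np.hypot(*(np.array(cv2.minAreaRect(k)[0])-near)))
def down(yaw):  # tool z down, closing (y) axis at yaw+90deg-ish
    return (R.from_euler("z",yaw)*R.from_euler("x",np.pi)).as_quat()
E
python3 - <<'E'
from h import *
C={n:dict(np.load(f"pics/{n}0.npz")) for n in("scene","top")}
s,t=C["scene"],C["top"]
for nm,kind,ps,pt in(("cork","cork",(365,221),(174,247)),("tq1","cork",(367,187),(183,299)),("tq2","cork",(411,239),(116,244)),("cap","white",(244,195),(320,196)),("ring","white",(184,173),(430,245))):
    bs,bt=blob(s,kind,ps),blob(t,kind,pt)
    f=(lambda k:cv2.fitEllipse(k)[0]) if nm=="ring" else (lambda k:cv2.minAreaRect(k)[0])
    x,e=tri([(s,f(bs)),(t,f(bt))])
    print(nm,np.round(x,4),np.round(e,4),cv2.minAreaRect(bs),cv2.minAreaRect(bt))
    if nm=="ring":print(plane(s,f(bs),0),plane(t,f(bt),0))
E
```

```text
cork [0.5251 0.2992 0.0746] [0.0015 0.0015] ((364.0, 222.0), (10.0, 8.0), 90.0) ((173.0, 246.5), (9.0, 10.0), 90.0)
tq1 [0.4105 0.277  0.0758] [0.0009 0.0009] ((367.5, 187.5), (9.0, 7.0), 90.0) ((181.6999969482422, 298.8999938964844), (9.391485214233398, 10.28591251373291), 63.43495178222656)
tq2 [0.5312 0.431  0.0762] [0.0029 0.0029] ((410.25006103515625, 239.75003051757812), (8.485280990600586, 10.60660171508789), 45.0) ((114.0, 244.5), (9.0, 10.0), 90.0)
cap [ 0.6114 -0.0196  0.1558] [0.0062 0.0062] ((242.75001525878906, 193.75), (20.50609588623047, 21.21320343017578), 45.0) ((315.79541015625, 202.15481567382812), (34.06300354003906, 43.36918640136719), 17.354022979736328)
ring [ 5.246e-01 -2.925e-01  3.000e-04] [0.0003 0.0003] ((183.5, 173.0), (28.0, 35.0), 90.0) ((430.5, 245.0), (46.0, 47.0), 90.0)
[ 0.52441218 -0.29235635  0.        ] [ 0.52473561 -0.29288741  0.        ]
```

```bash
python3 - <<'E'
from bench import *
from h import *
q=down(np.radians(49))
p=current_eef_pos();movel([p[0],p[1],0.33],v=0.25)
reach([0.5251,0.2992,0.33],q)
print(current_qpos(),current_clock())
w=capture("wrist");cv2.imwrite("pics/w1.png",w["image"]);np.savez("pics/w1.npz",**w)
movel([0.5251,0.2992,0.2],v=0.25)
w=capture("wrist");cv2.imwrite("pics/w2.png",w["image"]);np.savez("pics/w2.npz",**w)
print(np.round(w["extrinsics"],3).tolist(),project(w,[.5251,.2992,.074]),current_clock(),current_eef_pos())
cv2.imwrite("pics/w12.png",cv2.resize(np.hstack([cv2.imread("pics/w1.png"),w["image"]]),(800,300)))
E
```

```text
[ 4.01650554e-01  2.82447720e-01  1.19583987e+00 -2.97108482e-04
  1.66336137e+00  1.11841099e+00] 4.0417
[[0.754, 0.637, 0.158, 0.572], [-0.657, 0.732, 0.181, 0.352], [-0.001, -0.241, 0.971, 0.379], [0.0, 0.0, 0.0, 1.0]] [279.34309169 202.85836797] 4.8083 [0.52648109 0.29964772 0.2019296 ]
```

View pics/w12.png

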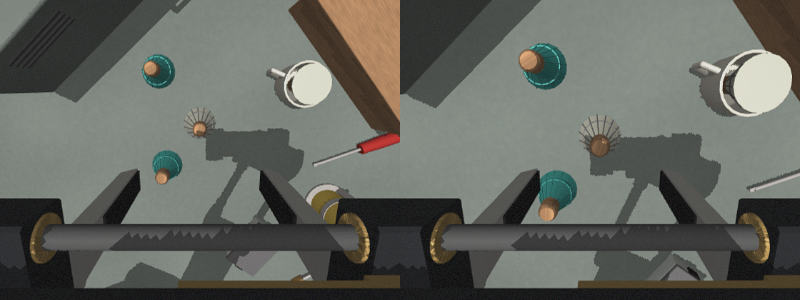

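The wrist views show the white shuttle's cork at about (599,145) in the right half, so about (279,203) at full size, as predicted. The turquoise ones are clear of the finger line. I'll refine the position and grasp.

```bash
python3 - <<'E'
from bench import *
from h import *
C=[dict(np.load(f"pics/{n}.npz")) for n in("w1","w2","scene0","top0")]
X0=np.array([.5251,.2992,.074]);obs=[]
for c in C:
    b=blob(c,"cork",project(c,X0));r=cv2.minAreaRect(b);obs.append((c,r[0]));print(np.round(project(c,X0),1),np.round(r[0],1),np.round(r[1],1))
x,e=tri(obs);xw,ew=tri(obs[:2]);print(x,np.round(e,4),xw)
print([plane(*o,.073)[:2].round(4) for o in obs])
E
```

```text
[279.3 179.2] [278.9 179.3] [17.7 20.2]
[279.3 202.9] [278.3 203. ] [24.7 30.1]
[364.5 222. ] [364. 222.] [10.  8.]
[173.7 246.2] [173.  246.5] [ 9. 10.]
[0.5246695  0.29944892 0.07393904] [0.0001 0.0005 0.0017 0.0013] [0.52437533 0.29951614 0.0734891 ]
[array([0.5245, 0.2993]), array([0.5241, 0.2996]), array([0.525 , 0.2979]), array([0.5246, 0.3011])]
```

```bash
python3 - <<'E'
from bench import *
from h import *
command_gripper(0.6,5)
print(current_eef_pos())
print(movel([.5245,.2994,.061],v=0.12,force_limit=6),current_eef_pos())
command_gripper(0.0,5);print(current_grip_width()*94,current_grasp_force(),current_eef_pos())
movel([.5245,.2994,.24],v=0.15)
print(current_grip_width()*94,current_grasp_force(),current_clock(),current_eef_pos(),current_ft_force())
w=capture("wrist");cv2.imwrite("pics/w3.png",w["image"])
E
```

```text
[0.52507243 0.29921526 0.19992275]
False [0.52512121 0.29969534 0.06177597]
25.920110581674663 4.9883852925268 [0.5245906  0.29939909 0.06107763]
26.39609523932381 4.987737701449078 8.7833 [0.5239315  0.29911988 0.23894351] [ 0.53770474 -0.15417884 -0.35214641]
```

View pics/w3.png

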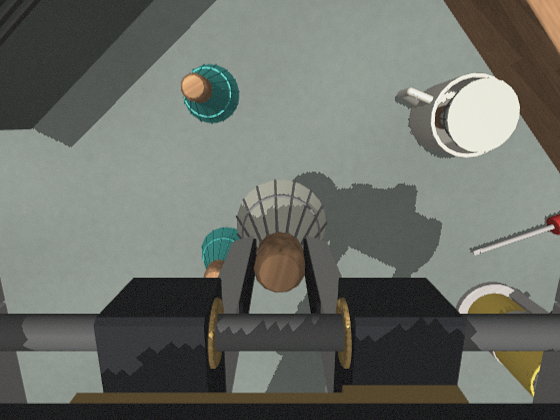

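The shuttle hangs upright in the fingers, cork at (280,262). Next I'll carry it to the ring.

```bash
python3 - <<'E'
from bench import *
from h import *
movel([.5245,.2994,.30],v=0.15)
reach([.5246,-.2926,.30],down(0)); 
print(current_grip_width()*94,current_eef_pos(),current_clock())
movel([.5246,-.2926,.11],v=0.15)
w=capture("wrist");np.savez("pics/w4.npz",**w);cv2.imwrite("pics/w4.png",w["image"])
print(movel([.5246,-.2926,.0615],v=0.05,force_limit=3),current_eef_pos())
dwell(0.2);print(current_eef_pos(),current_ft_force())
command_gripper(0.5,5);dwell(.1)
movel([.5246,-.2926,.25],v=0.2)
for n in("scene","top","wrist"):
    c=capture(n);np.savez(f"pics/{n}5.npz",**c);cv2.imwrite(f"pics/{n}5.png",c["image"])
print(current_clock())
s,t,w=[dict(np.load(f"pics/{n}5.npz")) for n in("scene","top","wrist")]
obs=[]
for c in(s,t,w):
    X=[.5246,-.2926,.073];b=cv2.minAreaRect(blob(c,"cork",project(c,X)));print(project(c,X),b);obs.append((c,b[0]))
print(tri(obs))
E
```

```text
26.10898173522001 [ 0.525068   -0.29164486  0.30008399] 11.5083
False [ 0.52484761 -0.2927423   0.0617721 ]
[ 0.52474464 -0.29266175  0.06177213] [-0.31846778  0.72749034  0.38383854]
16.1667
[177.96711683 158.65012802] ((178.50001525878906, 158.00001525878906), (8.48874568939209, 6.305926322937012), 75.96376037597656)
[442.20350408 244.21334402] ((443.5, 245.5), (9.0, 11.0), 90.0)
[280.81130811 189.98839097] ((280.6999816894531, 191.59999084472656), (25.61444664001465, 23.717082977294922), 71.56504821777344)
(array([ 0.52226275, -0.29306649,  0.0738848 ]), [0.0011116371935017805, 0.0017631504198388998, 0.0009623361979648947])
```

View pics/wrist5.png

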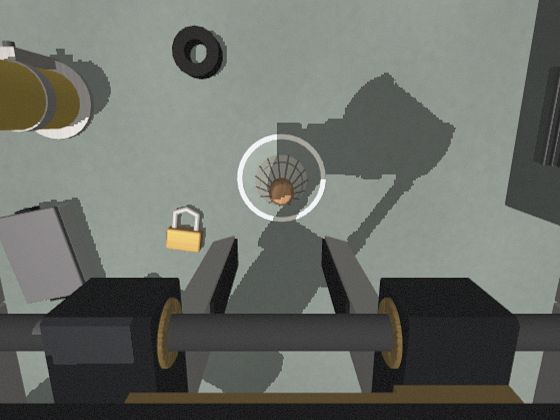

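The shuttle stands in the ring, cork at (281,191) inside the ring centred at about (281,177); the offset comes from perspective. Next I'll take wrist views of the cap.

```bash
python3 - <<'E'
from bench import *
from h import *
movel([.5246,-.2926,.36],v=0.25)
t=dict(np.load("pics/top5.npz"));s=dict(np.load("pics/scene0.npz"));print(plane(t,(320,196),.164),plane(s,(244,189),.164))
x=plane(t,(320,196),.164)
reach([x[0],x[1],.36],down(1.54));command_gripper(1.0,20)
print(current_qpos().round(2))
for i,z in enumerate((.36,.25)):
    movel([x[0],x[1],z],v=.2);w=capture("wrist");np.savez(f"pics/c{i}.npz",**w);cv2.imwrite(f"pics/c{i}.png",w["image"])
    print(project(w,x))
print(current_clock())
cv2.imwrite("pics/c01.png",cv2.resize(np.hstack([cv2.imread("pics/c0.png"),w["image"]]),(800,300)))
E
```

```text
[ 0.62026811 -0.02191185  0.164     ] [ 0.60305066 -0.02594882  0.164     ]
[-0.15  0.31  1.09 -0.    1.75 -0.12]
[279.66016765 188.40860782]
[278.68379003 213.32959446]
19.7833
```

View pics/c01.png

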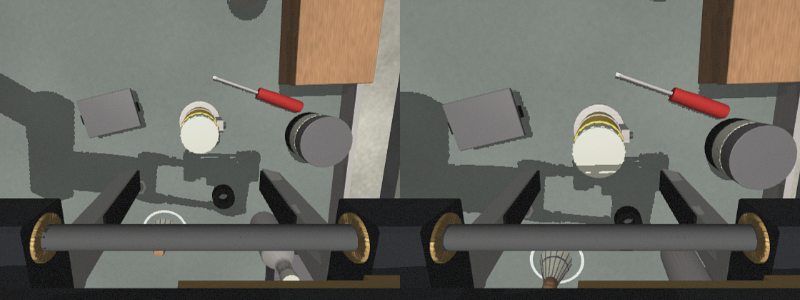

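The cap's top disc is at about (279,190) in the first wrist view and (279,213) in the second, where its lower part is in shadow. I'll fit it more exactly, with zoomed crops.

```bash
python3 - <<'E'
from h import *
out=[]
for n,p,r in(("c0",(279,188),45),("c1",(279,213),60),("top5",(320,196),30),("scene5",(244,195),25)):
    c=dict(np.load(f"pics/{n}.npz"));im=c["image"];k=im[p[1]-r:p[1]+r,p[0]-r:p[0]+r]
    f=280/(2*r);out.append(cv2.resize(k,(280,280),interpolation=cv2.INTER_NEAREST))
    g=cv2.cvtColor(im,cv2.COLOR_BGR2GRAY);print(n,"col",g[p[1]-r:p[1]+r:2,p[0]].tolist(),"row",g[p[1],p[0]-r:p[0]+r:2].tolist())
cv2.imwrite("pics/crops.png",np.vstack([np.hstack(out[:2]),np.hstack(out[2:])]))
E
```

```text
c0 col [218, 212, 213, 177, 147, 138, 101, 170, 180, 121, 215, 227, 225, 227, 225, 226, 225, 224, 224, 223, 225, 226, 224, 224, 221, 224, 224, 223, 225, 223, 223, 221, 222, 221, 221, 223, 123, 77, 75, 80, 79, 80, 81, 83, 76] row [134, 135, 132, 130, 129, 133, 133, 138, 134, 159, 226, 224, 225, 225, 225, 225, 225, 225, 224, 223, 225, 225, 224, 224, 222, 223, 223, 224, 222, 224, 223, 224, 224, 222, 223, 225, 181, 135, 132, 128, 131, 135, 134, 130, 129]
c1 col [210, 191, 99, 126, 175, 103, 103, 101, 188, 194, 107, 111, 117, 227, 227, 226, 224, 226, 225, 225, 225, 225, 224, 224, 223, 224, 222, 222, 223, 225, 221, 224, 221, 220, 221, 223, 221, 222, 224, 125, 127, 129, 128, 127, 233, 124, 129, 130, 101, 79, 80, 81, 76, 73, 131, 137, 134, 136, 136, 141] row [132, 134, 135, 138, 135, 133, 133, 134, 136, 136, 135, 156, 224, 223, 222, 222, 222, 223, 223, 222, 221, 222, 222, 220, 221, 221, 221, 223, 223, 224, 221, 222, 221, 222, 223, 221, 222, 222, 221, 219, 220, 223, 221, 223, 221, 222, 221, 221, 213, 131, 132, 135, 133, 133, 132, 133, 133, 133, 134, 136]
top5 col [119, 119, 118, 117, 117, 116, 116, 125, 183, 211, 212, 214, 214, 214, 215, 214, 215, 215, 215, 215, 215, 215, 199, 135, 114, 89, 125, 180, 194, 158] row [118, 118, 117, 117, 122, 154, 180, 164, 195, 214, 215, 214, 214, 215, 215, 214, 214, 214, 214, 212, 213, 211, 200, 113, 66, 73, 111, 119, 118, 119]
scene5 col [147, 145, 146, 144, 144, 145, 144, 157, 222, 224, 224, 224, 223, 223, 224, 224, 223, 159, 116, 114, 134, 126, 110, 111, 108] row [146, 145, 145, 144, 145, 144, 175, 221, 224, 224, 224, 224, 224, 224, 224, 224, 225, 217, 143, 144, 143, 143, 142, 142, 143]
```

View pics/crops.png

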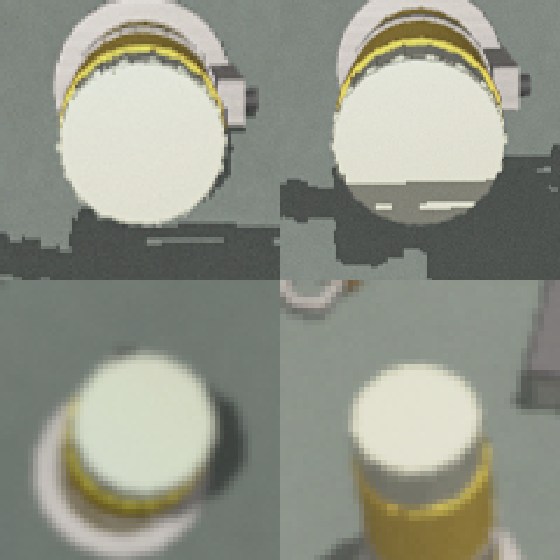

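The crops show a clean bright top disc in every view; only c1's lower edge is shadowed. I'll fit the disc centres and triangulate.

```bash
cat >> h.py <<'E'
def capdisc(c,near,circ):
    m=cv2.inRange(cv2.cvtColor(c["image"],cv2.COLOR_BGR2GRAY),200,255)
    cs,_=cv2.findContours(m,cv2.RETR_EXTERNAL,cv2.CHAIN_APPROX_NONE)
    k=min([k for k in cs if cv2.contourArea(k)>100],key=lambda k:-cv2.pointPolygonTest(k,tuple(map(float,near)),True))
    return cv2.minEnclosingCircle(k) if circ else cv2.fitEllipse(k)
E
python3 - <<'E'
from h import *
obs=[]
for n,p,cc in(("c0",(279,188),0),("c1",(279,213),1),("top5",(320,196),0),("scene5",(244,190),0)):
    c=dict(np.load(f"pics/{n}.npz"));e=capdisc(c,p,cc);print(n,e,plane(c,e[0],.164));obs.append((c,e[0]))
print(tri(obs));print(tri(obs[:2]));print(tri(obs[2:]))
E
```

```text
c0 ((278.9310302734375, 188.24392700195312), (50.75558090209961, 52.18601989746094), 94.70625305175781) [ 0.61945996 -0.02169982  0.164     ]
c1 ((278.39129638671875, 209.36956787109375), 37.9747314453125) [ 0.62013766 -0.01861432  0.164     ]
top5 ((320.1412048339844, 196.27499389648438), (26.340415954589844, 26.834735870361328), 112.51884460449219) [ 0.61970727 -0.02218193  0.164     ]
scene5 ((242.6661376953125, 194.06192016601562), (17.682188034057617, 21.2539005279541), 83.19312286376953) [ 0.61889581 -0.02253914  0.164     ]
(array([ 0.61966807, -0.02114201,  0.16451274]), [0.0004971926283844179, 0.0026184907831239184, 0.0009988512500662228, 0.001180081377765568])
(array([ 0.61937277, -0.03063774,  0.11640778]), [0.0002898742530133121, 0.0002898742530132582])
(array([ 0.61953654, -0.02211785,  0.1651532 ]), [2.6307039859487036e-05, 2.630703985942127e-05])
```

The cap centre is at (0.6194, -0.0221) with its top at 0.165; c1's fit is spoiled by the shadow slit. Next: grip the cap and feel for the thread direction.

```bash
python3 - <<'E'
from bench import *
from h import *
P=[.6194,-.0221]
movel(P+[.25],v=.1)
print(movel(P+[.138],v=.1,force_limit=8),current_eef_pos(),current_ft_force())
command_gripper(0.0,25);dwell(.2)
print(current_grip_width()*94,current_grasp_force(),current_eef_pos(),current_ft_force(),current_torque(),current_clock())
q0=np.array(current_qpos());np.save("pics/q0.npy",q0)
t0=current_torque()[2]
for k in range(1,6):
    q=q0.copy();q[5]-=.08*k;goto_joints(q);dwell(.1)   # yaw +, ccw
    tz=current_torque()[2]-t0;print(k,round(tz,3),round(current_qpos()[5]-q0[5],3),current_ft_force().round(1),round(current_grasp_force(),1))
    if abs(tz)>.35:break
print(current_clock())
E
```

```text
False [ 0.6199884  -0.0221788   0.13875439] [ 0.23136288 -0.99798217  0.59027027]
60.257127380152106 25.000167321413755 [ 0.61946036 -0.02210007  0.13812552] [-0.45432372 -0.62147243  1.50731171] [-0.02012745 -0.11728637 -0.02258325] 22.125
1 0.019 -0.078 [ 0.9 -0.2  0.2] 25.0
2 -0.154 -0.158 [ 0.1 -0.3  0.3] 25.0
3 -0.707 -0.238 [ 0.5 -0.1  0.7] 25.0
23.175
```

It hits a hard stop counter-clockwise, so I'll turn the other way.

```bash
python3 - <<'E'
from bench import *
from h import *
q0=np.load("pics/q0.npy")
for d in(0,.2,.4,.6,.8,1.0,1.15):
    q=q0.copy();q[5]+=d;goto_joints(q);dwell(.08)
    tz=current_torque()[2];print(d,round(tz,3),round(current_qpos()[5]-q0[5],3),current_ft_force().round(1))
    if abs(tz)>.6:break
else:
    p=np.array(current_eef_pos());dwell(.2)
    print(movel([p[0],p[1],p[2]+.012],v=.04,force_limit=12),current_eef_pos()-p,current_ft_force(),current_grip_width()*94,current_grasp_force())
print(current_clock())
E
```

```text
0 0.015 -0.003 [-0.1 -0.6 -1.2]
0.2 0.001 0.197 [-0.1 -0.1  0.8]
0.4 -0.041 0.396 [-0.   0.5 -0.7]
0.6 0.001 0.596 [ 0.4 -0.1 -1. ]
0.8 -0.01 0.796 [ 1.  -0.9  0.5]
1.0 0.012 0.996 [ 1.1 -0.5 -0.1]
1.15 0.04 1.146 [ 2.7 -0.2 -0.1]
False [-0.00011381 -0.00016986  0.01232126] [ 2.07055106 -0.9370739   1.7943182 ] 59.64071719161494 25.000180413826456
26.5667
```

```bash
python3 - <<'E'
from bench import *
from h import *
movel([.6194,-.0221,.238],v=.08);dwell(.4)
print(current_eef_pos(),current_ft_force(),current_grip_width()*94,current_grasp_force(),current_clock())
out=[]
s,t,w=[capture(n) for n in("scene","top","wrist")]
for c,p,r in((s,[.62,-.022,.18],60),(t,[.62,-.022,.18],60),(s,[.525,-.293,.03],40),(t,[.525,-.293,.03],40)):
    u,v=project(c,p).astype(int);k=c["image"][max(v-r,0):v+r,max(u-r,0):u+r];out.append(cv2.resize(k,(280,280),interpolation=cv2.INTER_NEAREST))
cv2.imwrite("pics/end.png",np.vstack([np.hstack(out[:2]),np.hstack(out[2:])]))
E
```

```text
[ 0.61934491 -0.02208654  0.23783713] [ 0.0611834  -0.33329728  0.13748826] 59.44208443307144 25.0000198280145 28.2083
```

View pics/end.png

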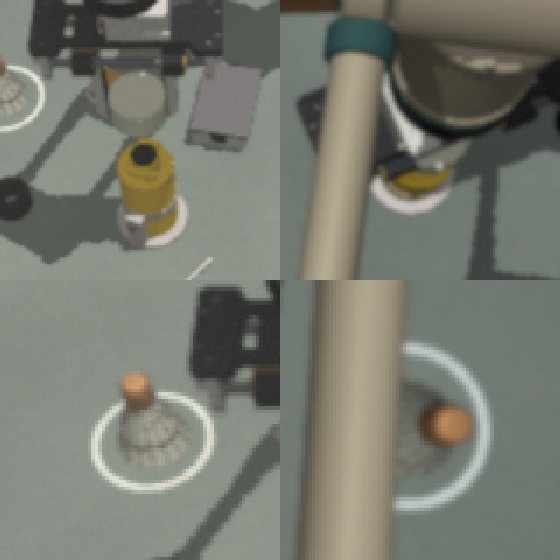

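The final picture shows the cap between the fingers at about (137,100), clear of the open tube mouth at (145,153), and the shuttle upright inside the ring. I'm handing in the job.

```bash
python3 -c "
from bench import *
print(sign_off(),current_clock())"
```

```text
the job is handed in; nothing more can be done
the job is handed in; nothing more can be done
```

I handed the job in at about 28 s on the robot's clock: the shuttlecock stands cork up inside the ring, and the loosened cap (it hit a stop counter-clockwise, so I turned it clockwise) is gripped about 8 cm above the tube's mouth; no verdict was shown.

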